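# Feel out the drawer pegs and rack them alike

## Task

The wooden pegs of the plate drawer each have one chamfered and one square end; one lies in the rack already and two lie loose on the worktop. Take the loose ones one after the other: push an end of the peg squarely against the bore of the test block to feel which it is (a chamfered end goes in a little, a square end stops at the face), then lay that peg in a free notch of the rack with its chamfered end down in the comb's slot, before you take the next. Finish with all three lying level and alike, one to a notch and centred lengthwise between the rails, and leave the other things on the worktop where they are.

Things in the scene. Friction and masses are not known exactly. Their poses are not given: they have to be found in the camera images.
- peg_1_mid (a point): middle of a plain wooden peg: eight-sided rod, 24 mm across flats, 150 mm long, lying on a flat, axis 12 mm above the worktop. The point is on the axis, 75 mm from each end; x runs along the rod. One end is square, the other chamfered over its last 20 mm to 15 mm across. Whether that is the +x or -x end is not told and differs from peg to peg
- peg_2_mid (a point): middle of a plain wooden peg: eight-sided rod, 24 mm across flats, 150 mm long, lying on a flat, axis 12 mm above the worktop. The point is on the axis, 75 mm from each end; x runs along the rod. One end is square, the other chamfered over its last 20 mm to 15 mm across. Whether that is the +x or -x end is not told and differs from peg to peg
- racked_peg_mid (a point): middle of a third peg of the same shape that lies home in the rack's middle notch already, its chamfered end down in the comb's slot: the pattern for the other two, to be left lying there
- peg_1: the peg whose middle is point peg_1_mid; about 60 g; the origin is under the middle, 12 mm below the axis; same axes
- peg_2: the peg whose middle is point peg_2_mid; about 60 g; the origin is under the middle, 12 mm below the axis; same axes
- racked_peg: the peg whose middle is point racked_peg_mid; about 60 g; the origin is under the middle, 12 mm below the axis; same axes
- test_block: fixed upright plywood board, 70 mm wide, 22 mm thick, top 95 mm above the worktop, on a foot 84 mm wide and 14 mm high that reaches 20 mm out in front of the board. Origin on the worktop under the board's middle; +x is the level direction of the bore, from the front face (robot's side) to the back
- bore_mouth (a point): centre of the round bore's mouth in the test block's front face, 60 mm above the worktop; +x runs level into the bore (22 mm wide, right through). A square end stops at the face, the peg's middle 75 mm in front of this point; a chamfered end enters 10 to 13 mm, its middle then 62 to 65 mm in front. A push of 2 to 6 N is enough
- rack: fixed wooden rack. Pegs lie along its x axis on two rails 16 mm thick at x = -45 and +45 mm, each with three 90 degree V notches 56 mm apart (valley 32, crest 60 mm high); finger room between the rails, 32 mm between pegs. At its +x end stands a comb (x = 64 to 76 mm, 60 mm high) with a 22 mm slot, open above, before each notch. Origin on the worktop under the middle notch; base 10 mm high
- notch_1 (a point): axis of a peg lying home in the left notch (seen with the comb at the far end): 49 mm above the worktop, half-way between the rails, where its middle belongs. Axes as the rack. A chamfered end towards the comb then drops into the slot and the peg lies level; a square end (24 mm) is too wide and rides on the comb
- notch_2 (a point): axis of a peg lying home in the middle notch (seen with the comb at the far end): 49 mm above the worktop, half-way between the rails, where its middle belongs. Axes as the rack. A chamfered end towards the comb then drops into the slot and the peg lies level; a square end (24 mm) is too wide and rides on the comb
- notch_3 (a point): axis of a peg lying home in the right notch (seen with the comb at the far end): 49 mm above the worktop, half-way between the rails, where its middle belongs. Axes as the rack. A chamfered end towards the comb then drops into the slot and the peg lies level; a square end (24 mm) is too wide and rides on the comb
- tin: bystander: food tin, 75 mm wide, 58 mm high; origin under its middle
- jar: bystander: glass spice jar with dark cap, 41 mm wide, 105 mm high; origin under its middle
- shaker: bystander: small glass shaker with domed steel cap, 44 mm wide, 90 mm high; origin under its middle

How it is judged:
On the way, in this order (a step that is already met when the one before it is completed fails the run):
1. an end of one of the two loose pegs is put squarely to the bore of the test block: touching the face, entered, or within 4 mm (((x of peg_1_mid in the frame of bore_mouth between -0.079 and -0.055 m and y of peg_1_mid in the frame of bore_mouth between -0.008 and 0.008 m and z of peg_1_mid in the frame of bore_mouth between -0.008 and 0.008 m and angle between the x axis of peg_1_mid and the x axis of bore_mouth, either way round below 0.15 rad) or (x of peg_2_mid in the frame of bore_mouth between -0.079 and -0.055 m and y of peg_2_mid in the frame of bore_mouth between -0.008 and 0.008 m and z of peg_2_mid in the frame of bore_mouth between -0.008 and 0.008 m and angle between the x axis of peg_2_mid and the x axis of bore_mouth, either way round below 0.15 rad))), for 0.02 s.
2. that peg lies let go in a notch, level, chamfered end down in the comb ((((y of peg_1_mid in the frame of notch_1 between -0.006 and 0.006 m or y of peg_1_mid in the frame of notch_2 between -0.006 and 0.006 m or y of peg_1_mid in the frame of notch_3 between -0.006 and 0.006 m) and x of peg_1_mid in the frame of rack between -0.009 and 0.01 m and z of peg_1_mid in the frame of rack between 0.044 and 0.054 m and angle between the x axis of peg_1_mid and the x axis of rack, either way round below 0.07 rad and contact force between peg_1 and the fingers below 0.1 N) or ((y of peg_2_mid in the frame of notch_1 between -0.006 and 0.006 m or y of peg_2_mid in the frame of notch_2 between -0.006 and 0.006 m or y of peg_2_mid in the frame of notch_3 between -0.006 and 0.006 m) and x of peg_2_mid in the frame of rack between -0.009 and 0.01 m and z of peg_2_mid in the frame of rack between 0.044 and 0.054 m and angle between the x axis of peg_2_mid and the x axis of rack, either way round below 0.07 rad and contact force between peg_2 and the fingers below 0.1 N))), for 0.2 s.
3. an end of the other loose peg is put squarely to the bore in the same way (((x of peg_1_mid in the frame of bore_mouth between -0.079 and -0.055 m and y of peg_1_mid in the frame of bore_mouth between -0.008 and 0.008 m and z of peg_1_mid in the frame of bore_mouth between -0.008 and 0.008 m and angle between the x axis of peg_1_mid and the x axis of bore_mouth, either way round below 0.15 rad) or (x of peg_2_mid in the frame of bore_mouth between -0.079 and -0.055 m and y of peg_2_mid in the frame of bore_mouth between -0.008 and 0.008 m and z of peg_2_mid in the frame of bore_mouth between -0.008 and 0.008 m and angle between the x axis of peg_2_mid and the x axis of bore_mouth, either way round below 0.15 rad))), for 0.02 s.
At the end, for the whole second after the job is handed in: All three pegs lie at rest and released in the rack, one to a notch, level with the chamfered end down in the comb: axis within 6 mm of the notch's centre line sideways, 44 to 54 mm high, within 0.07 rad of the rack's x axis, middle between 9 mm short of and 10 mm past half-way between the rails ((y of peg_1_mid in the frame of notch_1 between -0.006 and 0.006 m or y of peg_1_mid in the frame of notch_2 between -0.006 and 0.006 m or y of peg_1_mid in the frame of notch_3 between -0.006 and 0.006 m) and x of peg_1_mid in the frame of rack between -0.009 and 0.01 m and z of peg_1_mid in the frame of rack between 0.044 and 0.054 m and angle between the x axis of each of peg_1_mid, peg_2_mid, racked_peg_mid and the x axis of rack, either way round below 0.07 rad and contact force between each of peg_1, peg_2, racked_peg and the fingers below 0.1 N and (y of peg_2_mid in the frame of notch_1 between -0.006 and 0.006 m or y of peg_2_mid in the frame of notch_2 between -0.006 and 0.006 m or y of peg_2_mid in the frame of notch_3 between -0.006 and 0.006 m) and x of peg_2_mid in the frame of rack between -0.009 and 0.01 m and z of peg_2_mid in the frame of rack between 0.044 and 0.054 m and (y of racked_peg_mid in the frame of notch_1 between -0.006 and 0.006 m or y of racked_peg_mid in the frame of notch_2 between -0.006 and 0.006 m or y of racked_peg_mid in the frame of notch_3 between -0.006 and 0.006 m) and x of racked_peg_mid in the frame of rack between -0.009 and 0.01 m and z of racked_peg_mid in the frame of rack between 0.044 and 0.054 m and linear speed of each of peg_1, peg_2, racked_peg below 0.02 m/s); the robot touches nothing.
It fails at once if a bystander (tin, jar or shaker) is moved by more than 30 mm (distance of any of tin, jar, shaker from where it was at the start of the episode above 0.03 m).
It also fails if it takes over 67 s, if anything falls off the work surface, if the arm or the gripper's body presses on something with over 40 N, if the wrist force passes 120 N, or if a joint passes its speed limit or range.

## Robot

A 6-joint arm with a two-finger parallel gripper is mounted at the origin on a cart in front of the work surface, level with it; the furniture and walls round the work are solid. World frame = base frame: x ahead of the robot, y to its left, z up, the work surface at z = 0. Lengths are in m, angles in rad, forces in N, time in s.
With the tool pointing down it reaches from about 0.25 to 0.725 m from the base axis. Payload 9.7 kg.
Tool frame: the origin (TCP) lies midway between the tips of the shut fingers; the grasp point (between the pads) lies 19 mm behind it; y points along the fingers, z is the direction in which the jaws open and shut, and the axes are right-handed (so a half turn about y gives the same grasp; the last joint's range is limited). The gripper opens to 85 mm and grips with 20 to 120 N. Pads are 22 mm wide; open, the fingers measure 114 mm over their backs; the gripper's body (76 mm by 85 mm) begins 54 mm behind the grasp point. The pads swing forward as they close: fully open they stand 13 mm farther back than shut.
Start: joints at [1.122, 0.087, 0.176, 1.66, 0, 1.571], TCP at [0.239, 0.496, 0.231] pointing down, gripper open.
Joint ranges: [-3.13, 3.13], [-0.85, 1.81], [-1.15, 1.24], [-2.2, 2.28], [-1.44, 1.52], [-3.14, 3.14]. Speed limits (rad/s): [2.22, 2.22, 2.57, 3.14, 3.14, 3.14].

## Interface

Orientations are given as a 3x3 rotation matrix whose columns are the frame's x, y, z axes.
In Python, from plant import ctrl, set_gripper, status, cams, hand_in gives the robot as it stands. The module is installed in compiled form; this text tells all that it offers. Calls block until the motion is done:
- ctrl.movep(position, orientation): joint-space move of the TCP to a pose.
- ctrl.move_l(position, rot=None, vel=0.15): straight line of the TCP; rot=None keeps the orientation; vel is the mean speed in m/s.
- ctrl.movej(angles): joint-space move.
- set_gripper(opening, grip_force=None): opening from 0.0 (shut) to 1.0 (fully open); grip_force is the grip in N (None keeps the last); returns when the fingers have stopped.
- ctrl.sleep(seconds).
- ctrl.solve_ik(position, orientation): joint angles nearest the present ones, or None.
- status.get_obs(): the state.
- cams.capture(name): name is "side" or "top" or "wrist"; returns a dict with "pixels" (400x640x3 uint8, red, green, blue), "intrinsics" (3x3 intrinsics, pixels), "position" and "rotation" of the camera in the world; the wrist camera has in their place "mount" (4x4, takes a point from camera to tool coordinates, whose origin is the TCP and whose axes are the tool frame's). Camera axes: x right, y down, z forward; pixel columns grow to the right and rows downward; lengths in m; the calibration is good to about 2 mm. A picture is of the moment at which its call begins: read the wrist's pose just before it. There is no depth.
A pose or a line that the arm cannot do raises ctrl.Unreachable and nothing moves.
- hand_in(): hands the job in, once; it reports no verdict.
The state is a dict: "time": time; "q": joint angles; "joint_vel": joint speeds; "joint_torque": joint torques, N m; "ee_pos": TCP position; "eef_rot": TCP orientation; "contact_force": force on the tool from outside, world axes, zero at the start; "wrist_torque": the same for the moment, N m; "grip_width": opening from 0.0 (shut) to 1.0 (fully open).
Only numpy, scipy, OpenCV 4.12 (cv2) and the standard library are available. Lean on these libraries where they do the work, as an engineer would, in place of code of your own. Each camera call takes 0.05 s, during which the arm holds its last target.

## Working session

There is one attempt and no reset: what is moved stays moved. The work goes in short steps, each a Python script; the robot and the scene stay as the last script left them, time stands still between calls to the robot, and variables do not carry over. Pictures are saved under pics/ and viewed, and the job is handed in when it is done.

```bash
mkdir -p pics; ls; python3 - <<'E'
from plant import ctrl,set_gripper,status,cams
import cv2,numpy as np
o=status.get_obs(); print(o['time'],o['ee_pos'],o['eef_rot'],o['grip_width'])
for n in ['side','top','wrist']:
    c=cams.capture(n); cv2.imwrite(f'pics/{n}0.png',c['pixels'][:,:,::-1])
    print(n,{k:np.round(v,4).tolist() for k,v in c.items() if k!='pixels'})
print(status.get_obs()['time'])
E
```

```text
pics
0.0 [0.2385355  0.49533844 0.23059245] [[ 9.00970925e-01 -5.64958938e-04  4.33879100e-01]
 [-4.33879468e-01 -1.16995126e-03  9.00970165e-01]
 [-1.39374735e-06 -9.99999156e-01 -1.29921615e-03]] 1.0001570466724503
side {'intrinsics': [[386.9867, 0.0, 322.3312], [0.0, 386.9867, 191.1954], [0.0, 0.0, 1.0]], 'position': [0.3343, -0.6338, 0.625], 'rotation': [[0.9226, -0.252, 0.2922], [-0.3858, -0.5901, 0.7092], [-0.0063, -0.767, -0.6416]]}
top {'intrinsics': [[418.5125, 0.0, 318.0512], [0.0, 418.5125, 194.7623], [0.0, 0.0, 1.0]], 'position': [0.4792, -0.0068, 0.962], 'rotation': [[-0.0251, -0.9926, 0.1186], [-0.9993, 0.0217, -0.0302], [0.0274, -0.1193, -0.9925]]}
wrist {'intrinsics': [[334.6875, 0.0, 315.3514], [0.0, 334.6875, 196.4673], [0.0, 0.0, 1.0]], 'mount': [[-0.0003, 0.9595, 0.2818, -0.0707], [0.0011, -0.2818, 0.9595, -0.1422], [1.0, 0.0006, -0.001, 0.0001], [0.0, 0.0, 0.0, 1.0]]}
0.15
```

View pics/side0.png

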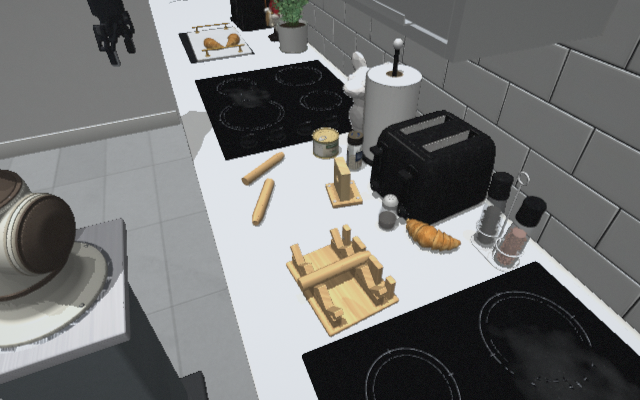

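View pics/top0.png

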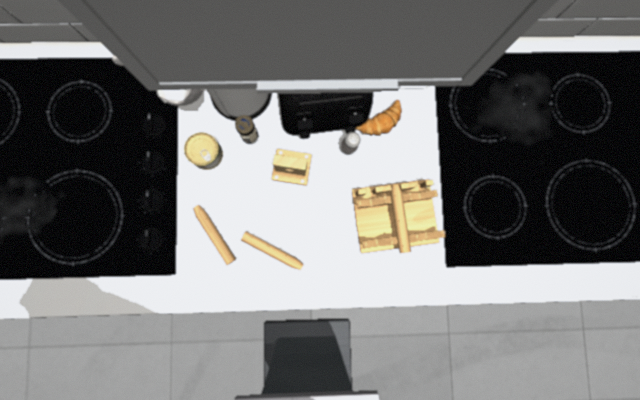

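View pics/wrist0.png

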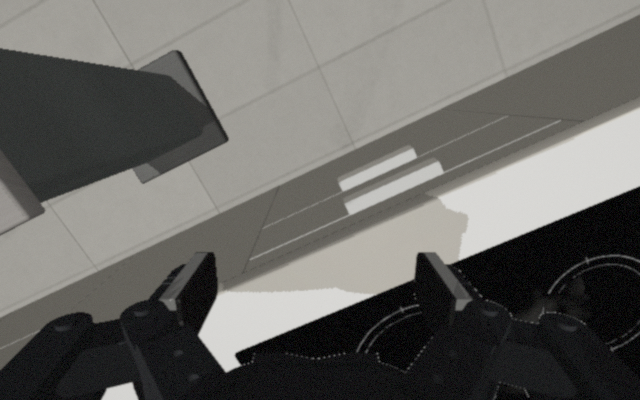

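```bash
python3 - <<'E'
import cv2
t=cv2.imread('pics/top0.png')[120:280,180:450]
cv2.imwrite('pics/top0z.png',cv2.resize(t,None,fx=2.9,fy=2.9,interpolation=cv2.INTER_CUBIC))
t=cv2.imread('pics/side0.png')[120:340,220:470]
cv2.imwrite('pics/side0z.png',cv2.resize(t,None,fx=2.7,fy=2.7,interpolation=cv2.INTER_CUBIC))
E
```

```text
(no output)
```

View pics/top0z.png

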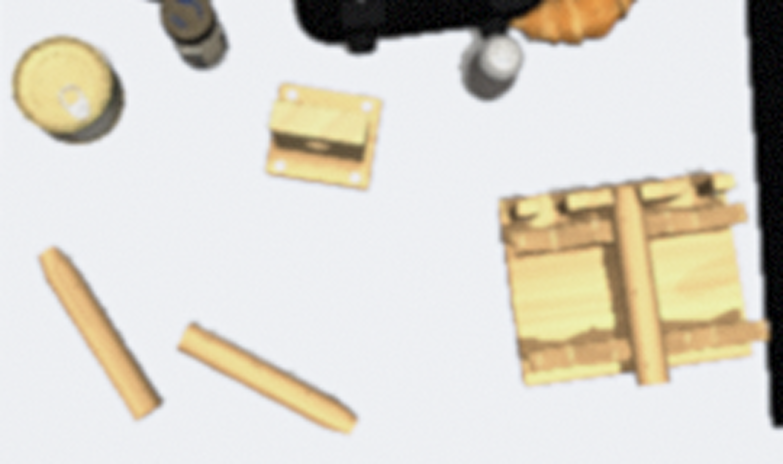

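View pics/side0z.png

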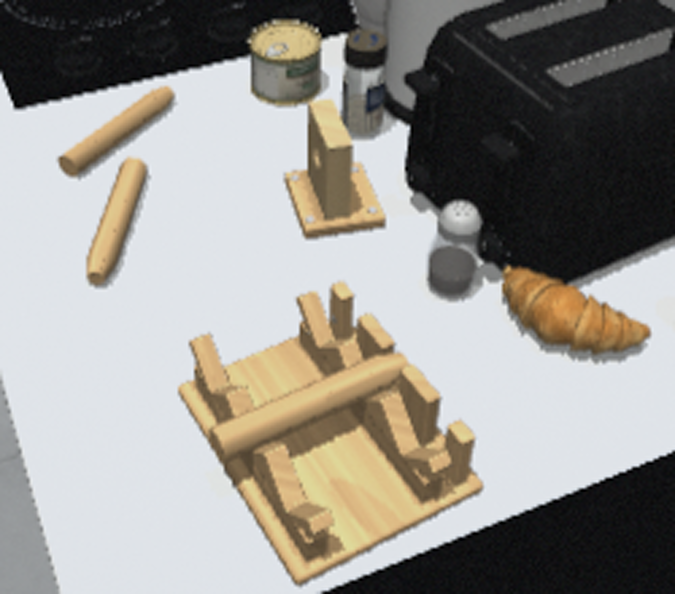

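Top view: loose pegs at about (214,235) and (272,250), block at (292,165), rack with its middle peg at (400,217). The tapered ends seem to be A's upper-left end (197,208) and B's lower-right end (300,265), to be confirmed by feel. The next step is to measure.

```bash
cat > h.py <<'E'
import numpy as np, cv2
from plant import ctrl,set_gripper,status,cams
def cap(name,fn=None):
    o=status.get_obs()
    c=cams.capture(name)
    if name=='wrist':
        R=np.array(o['eef_rot']);p=np.array(o['ee_pos']);M=np.array(c['mount'])
        c['rotation']=R@M[:3,:3]; c['position']=p+R@M[:3,3]
    if fn: cv2.imwrite('pics/'+fn+'.png',c['pixels'][:,:,::-1])
    d={k:np.array(c[k]).tolist() for k in ('intrinsics','position','rotation')}
    if fn:
        import json; json.dump(d,open('pics/'+fn+'.json','w'))
    return c
def load(fn):
    import json
    c={k:np.array(v) for k,v in json.load(open('pics/'+fn+'.json')).items()}
    c['pixels']=cv2.imread('pics/'+fn+'.png')[:,:,::-1]
    return c
def ray(c,uv,z):
    uv=np.atleast_2d(np.asarray(uv,float))
    d=np.c_[uv,np.ones(len(uv))]@np.linalg.inv(c['intrinsics']).T@np.array(c['rotation']).T
    p=np.array(c['position']); return p+d*((z-p[2])/d[:,2])[:,None]
def proj(c,P):
    q=(np.atleast_2d(P)-c['position'])@np.array(c['rotation'])
    q=q@np.array(c['intrinsics']).T; return q[:,:2]/q[:,2:]
def down(yaw):  # tool x at world angle yaw, tool y down, tool z = x cross y
    x=np.array([np.cos(yaw),np.sin(yaw),0]);y=np.array([0,0,-1.]);return np.c_[x,y,np.cross(x,y)]
def wood(img,s=60):
    h=cv2.cvtColor(np.ascontiguousarray(img),cv2.COLOR_RGB2HSV)
    return ((h[...,1]>s)&(h[...,0]<30)&(h[...,2]>60)).astype(np.uint8)
E
python3 - <<'E'
from h import *
for n in ['top','side']:
    c=cap(n,n+'1')
    m=wood(c['pixels']); 
    cs,_=cv2.findContours(m,cv2.RETR_EXTERNAL,cv2.CHAIN_APPROX_NONE)
    for k in cs:
        if cv2.contourArea(k)<300: continue
        (u,v),wh,a=cv2.minAreaRect(k)
        print(n,cv2.contourArea(k),(u,v),wh,a)
        if 500<cv2.contourArea(k)<2500:
            P=ray(c,k[:,0,:],0.012)[:,:2].astype(np.float32)
            r=cv2.minAreaRect(P*1000); b=cv2.boxPoints(r)
            print('   world mm',np.round(r[0],1),np.round(r[1],1),round(r[2],2))
E
```

```text
top 570.5 (272.2110595703125, 250.97926330566406) (65.88235473632812, 10.0) 28.07248878479004
   world mm [468.   70.6] [148.2  22.2] 60.76
top 588.5 (213.37351989746094, 233.94410705566406) (65.80559539794922, 10.200634956359863) 57.528804779052734
   world mm [509.7 202. ] [149.   22.5] 32.23
top 4912.5 (399.04144287109375, 217.4253387451172) (69.58260345458984, 86.79891967773438) 82.14668273925781
top 1042.5 (290.7987365722656, 166.50778198242188) (36.258819580078125, 31.163625717163086) 9.090276718139648
   world mm [659.7  25.3] [83.5 72.8] 79.64
top 838.5 (201.25001525878906, 148.75) (32.52690887451172, 31.819805145263672) 45.0
   world mm [705.3 230.2] [76.6 72.7] 44.04
top 721.0 (381.9873962402344, 122.25813293457031) (22.291229248046875, 51.612308502197266) 57.2647705078125
   world mm [ 761.3 -191. ] [ 52.8 124.2] 32.06
side 6635.0 (341.4303283691406, 275.06414794921875) (102.7638168334961, 84.67707824707031) 58.671302795410156
side 914.5 (429.9000244140625, 237.2000274658203) (59.03219223022461, 22.807889938354492) 26.56505012512207
   world mm [ 764.6 -183.6] [ 68.3 125.1] 24.34
side 414.0 (262.0500183105469, 201.35000610351562) (10.435514450073242, 48.066619873046875) 18.43494987487793
side 1014.0 (337.76202392578125, 177.224365234375) (64.28572082519531, 30.092037200927734) 70.11483764648438
   world mm [671.7  88.6] [238.2  77.4] 79.87
side 360.0 (262.8043518066406, 167.591552734375) (8.855612754821777, 49.405006408691406) 53.61564636230469
side 304.5 (325.2115173339844, 134.9423065185547) (25.495098114013672, 16.277639389038086) 11.309932708740234
```

```bash
python3 - <<'E'
from h import *
for p in ([.57,.10,.22],[.46,-.18,.24],[.51,.2,.1],[.468,.07,.1],[.57,.03,.05],[.5,-.2,.1]):
  for y in (0,180,-30,150,-60,120): 
    q=ctrl.solve_ik(p,down(np.radians(y))); print(p,y,None if q is None else np.round(q,2))
t=status.get_obs()['time']
ctrl.movep([.57,.10,.22],down(np.pi))
cap('wrist','w1'); print(status.get_obs()['time']-t)
E
```

```text
[0.57, 0.1, 0.22] 0 [0.17 0.15 0.23 1.64 0.   0.17]
[0.57, 0.1, 0.22] 180 [ 0.17  0.15  0.23  1.64  0.   -2.97]
[0.57, 0.1, 0.22] -30 [0.17 0.15 0.23 1.64 0.   0.7 ]
[0.57, 0.1, 0.22] 150 [ 0.17  0.15  0.23  1.64  0.   -2.44]
[0.57, 0.1, 0.22] -60 [0.17 0.15 0.23 1.64 0.   1.22]
[0.57, 0.1, 0.22] 120 [ 0.17  0.15  0.23  1.64  0.   -1.92]
[0.46, -0.18, 0.24] 0 [-0.37 -0.04  0.06  1.67  0.   -0.37]
[0.46, -0.18, 0.24] 180 [-0.37 -0.04  0.06  1.67  0.    2.77]
[0.46, -0.18, 0.24] -30 [-0.37 -0.04  0.06  1.67  0.    0.15]
[0.46, -0.18, 0.24] 150 [-0.37 -0.04  0.06  1.67  0.   -2.99]
[0.46, -0.18, 0.24] -60 [-0.37 -0.04  0.06  1.67  0.    0.67]
[0.46, -0.18, 0.24] 120 [-0.37 -0.04  0.06  1.67  0.   -2.47]
[0.51, 0.2, 0.1] 0 [ 0.37  0.07 -0.09  1.41  0.    0.37]
[0.51, 0.2, 0.1] 180 [ 0.37  0.07 -0.09  1.41  0.   -2.77]
[0.51, 0.2, 0.1] -30 [ 0.37  0.07 -0.09  1.41  0.    0.9 ]
[0.51, 0.2, 0.1] 150 [ 0.37  0.07 -0.09  1.41  0.   -2.24]
[0.51, 0.2, 0.1] -60 [ 0.37  0.07 -0.09  1.41  0.    1.42]
[0.51, 0.2, 0.1] 120 [ 0.37  0.07 -0.09  1.41  0.   -1.72]
[0.468, 0.07, 0.1] 0 [ 0.15 -0.11 -0.2
[... 348 characters left out ...]
 0.05  0.14 -0.11  1.31  0.    0.05]
[0.57, 0.03, 0.05] 180 [ 0.05  0.14 -0.11  1.31  0.   -3.09]
[0.57, 0.03, 0.05] -30 [ 0.05  0.14 -0.11  1.31  0.    0.58]
[0.57, 0.03, 0.05] 150 [ 0.05  0.14 -0.11  1.31  0.   -2.57]
[0.57, 0.03, 0.05] -60 [ 0.05  0.14 -0.11  1.31  0.    1.1 ]
[0.57, 0.03, 0.05] 120 [ 0.05  0.14 -0.11  1.31  0.   -2.04]
[0.5, -0.2, 0.1] 0 [-0.38  0.05 -0.12  1.4   0.   -0.38]
[0.5, -0.2, 0.1] 180 [-0.38  0.05 -0.12  1.4   0.    2.76]
[0.5, -0.2, 0.1] -30 [-0.38  0.05 -0.12  1.4   0.    0.14]
[0.5, -0.2, 0.1] 150 [-0.38  0.05 -0.12  1.4   0.   -3.  ]
[0.5, -0.2, 0.1] -60 [-0.38  0.05 -0.12  1.4   0.    0.67]
[0.5, -0.2, 0.1] 120 [-0.38  0.05 -0.12  1.4   0.   -2.47]
3.8083
```

View pics/w1.png

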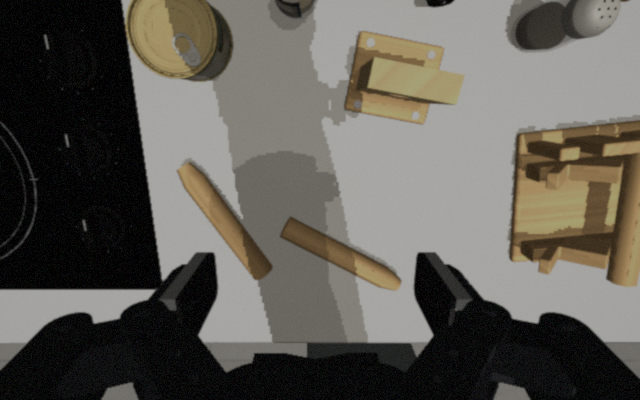

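```bash
python3 - <<'E'
from h import *
c=load('w1'); g=cv2.cvtColor(np.ascontiguousarray(c['pixels']),cv2.COLOR_RGB2HSV)
m=wood(c['pixels'],70); m[300:]=0
cv2.imwrite('pics/m1.png',m*255)
cs,_=cv2.findContours(m,cv2.RETR_EXTERNAL,cv2.CHAIN_APPROX_NONE)
for k in cs:
    a=cv2.contourArea(k)
    if a<800: continue
    r=cv2.minAreaRect(k); print(a,np.round(r[0],1),np.round(r[1],1))
    P=ray(c,k[:,0,:],0.012)[:,:2].astype(np.float32)*1000
    r=cv2.minAreaRect(P); print('   ',np.round(r[0],1),np.round(r[1],1),round(r[2],2))
    if a<5000 and r[1][0]>100 or r[1][1]>100:
        ctr=P.mean(0); d=np.linalg.svd(P-ctr)[2][0]; s=(P-np.array(r[0]))@d; t=(P-np.array(r[0]))@[-d[1],d[0]]
        for lo,hi in((-74,-68),(-64,-58),(58,64),(68,74)):
            q=t[(s>lo)&(s<hi)]; print('     w',lo,np.ptp(q) if len(q) else None)
        print('     axis',d)
im=c['pixels'][20:140,330:490,::-1]
cv2.imwrite('pics/blk.png',cv2.resize(im,None,fx=5,fy=5,interpolation=cv2.INTER_CUBIC))
E
```

```text
2575.5 [341.8 255.5] [129.7  22.4]
    [467.6  67.1] [154.  27.] 60.89
     w -74 26.694188095387744
     w -64 26.42945523261642
     w 58 22.45266399888783
     w 68 16.901916889091666
     axis [-0.49843138 -0.8669292 ]
2898.5 [223.9 220.5] [137.   23.6]
    [508.2 199.1] [154.1  27.2] 32.31
     w -74 20.326159549138538
     w -64 25.466943558098137
     w 58 26.713375563656882
     w 68 26.12893067013283
     axis [-0.84322524 -0.5375604 ]
16577.5 [574.5 203. ] [164. 129.]
    [ 519.  -194.7] [194.3 151.4] 6.16
     w -74 130.61835311094183
     w -64 133.8105883841663
     w 58 67.11989548909241
     w 68 53.52367500737182
     axis [-0.90464056 -0.4261754 ]
7275.5 [405.8  80.2] [110.6  80.2]
    [658.6  10.3] [109.8  73.8] 79.78
5878.5 [170.5  39. ] [78. 91.]
    [695.7 237. ] [68.5 86.9] 0.04
```

View pics/blk.png

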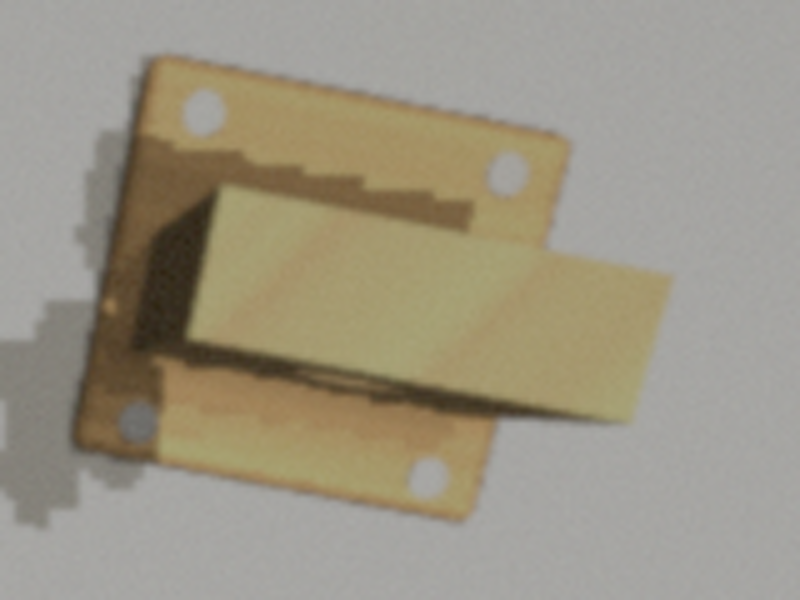

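View pics/m1.png

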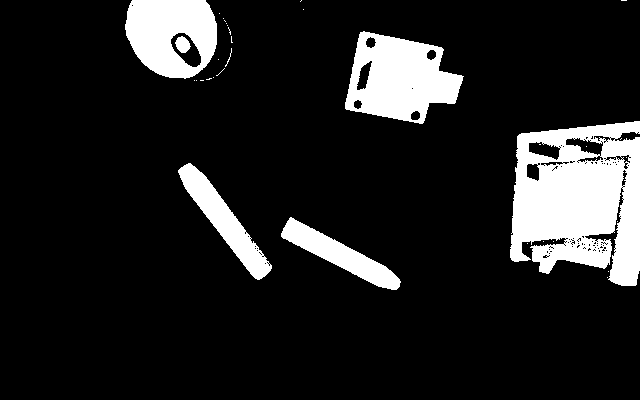

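```bash
python3 - <<'E'
from h import *
c=load('w1'); o=np.array([330,20])
B=np.array([[220,185],[672,275],[632,422],[187,340]])/5+o-.4
F=np.array([[152,57],[570,138],[466,520],[78,448]])/5+o-.4
Pb=ray(c,B,.095); Pf=ray(c,F,.014)
for P in (Pb,Pf):
    print(np.round(P[:,:2]*1000,1).tolist(), 'ctr',np.round(P.mean(0)[:2]*1000,1), 'sides',[round(float(np.linalg.norm(P[i]-P[(i+1)%4])*1000),1) for i in range(4)])
    d=(P[0]-P[1])+(P[3]-P[2]); print('width dir deg',np.degrees(np.arctan2(d[1],d[0])))
print('front foot mid', np.round((Pf[2]+Pf[3])/2*1000,1))
t=load('top1')
im=t['pixels'][140:195,262:320,::-1]
cv2.imwrite('pics/blkt.png',cv2.resize(im,None,fx=10,fy=10,interpolation=cv2.INTER_CUBIC))
s=load('side1')
im=s['pixels'][145:215,315:370,::-1]
cv2.imwrite('pics/blks.png',cv2.resize(im,None,fx=8,fy=8,interpolation=cv2.INTER_CUBIC))
E
```

```text
[[671.9, 56.4], [659.4, -12.2], [638.0, -8.7], [650.0, 60.4]] ctr [654.8  24. ] sides [69.8, 21.6, 70.1, 22.2]
width dir deg 79.90313380123347
[[703.4, 57.2], [689.3, -23.5], [617.5, -10.0], [631.7, 69.4]] ctr [660.5  23.3] sides [82.0, 73.0, 80.7, 72.7]
width dir deg 79.98945755387088
front foot mid [624.6  29.7  14. ]
```

View pics/blkt.png

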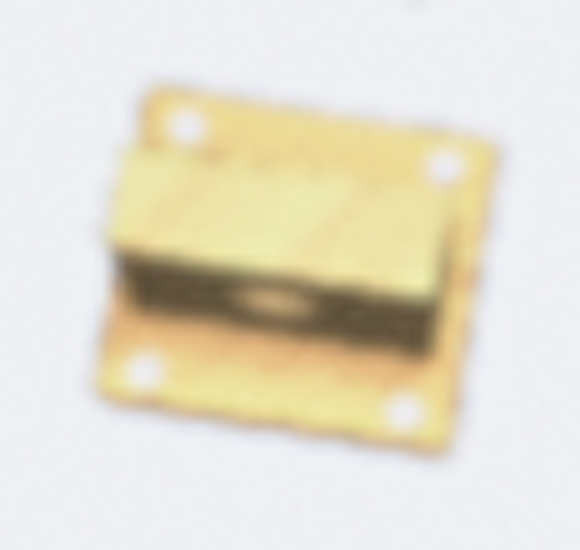

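View pics/blks.png

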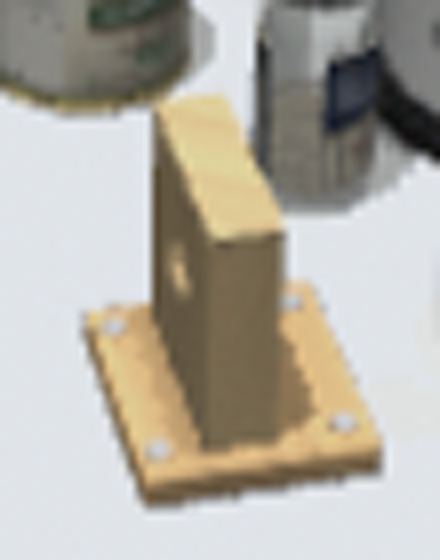

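```bash
python3 - <<'E'
from h import *
t=load('top1'); o=np.array([262,140])-.45
for n,q,z in (('foot',[[150,88],[500,145],[450,455],[98,395]],.014),('top',[[128,150],[447,190],[435,297],[112,245]],.095),('bore lowerlip',[[275,300]],.055)):
    P=ray(t,np.array(q)/10+o,z)*1000
    print(n,np.round(P[:,:2],1).tolist(),np.round(P.mean(0),1))
s=load('side1')
uv=np.array([[180,265]])/8+np.array([315,145])-.4
print('side bore pixel',uv,'proj of est',proj(s,[.644,.0259,.06]),proj(t,[.644,.0259,.06]))
for f in ('side1','top1'):
    c=load(f); im=c['pixels'][...,::-1].copy()
# cast side bore pixel onto plane of the front face
n=np.array([np.cos(np.radians(-10.05)),np.sin(np.radians(-10.05)),0]);
d=np.linalg.inv(s['intrinsics'])@np.array([*uv[0],1]); d=s['rotation']@d
p=s['position']; k=(n@(np.array([.644,.0259,.06])-p))/(n@d); print('side bore on face',p+k*d)
E
```

```text
foot [[702.3, 57.4], [687.4, -23.0], [615.4, -9.9], [630.9, 70.2]] [659.   23.6  14. ]
top [[670.0, 56.7], [660.2, -10.3], [637.3, -7.2], [649.8, 60.3]] [654.3  24.9  95. ]
bore lowerlip [[644.7, 27.9]] [644.7  27.9  55. ]
side bore pixel [[337.1   177.725]] proj of est [[336.95056405 176.93388207]] [[289.85819059 169.42189956]]
side bore on face [0.64373347 0.02439609 0.05877387]
```

```bash
python3 - <<'E'
from h import *
t=status.get_obs()['time']; print(t)
ctrl.movep([.53,-.19,.24],down(np.radians(3)))
c=cap('wrist','w2'); print(status.get_obs()['time']-t)
cv2.imwrite('pics/w2z.png',cv2.resize(c['pixels'][40:270,180:450,::-1],None,fx=2.6,fy=2.6,interpolation=cv2.INTER_CUBIC))
E
```

```text
4.0583
2.25
```

View pics/w2.png

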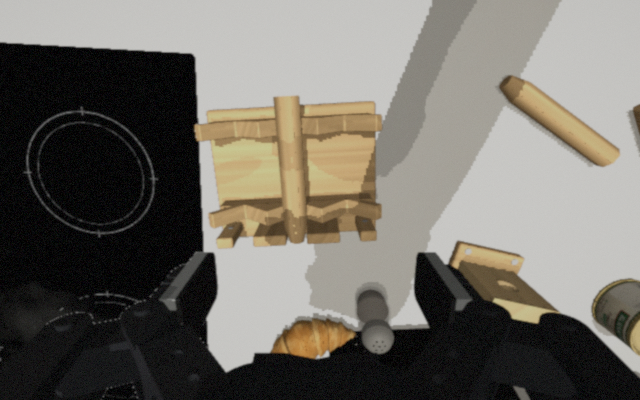

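View pics/w2z.png

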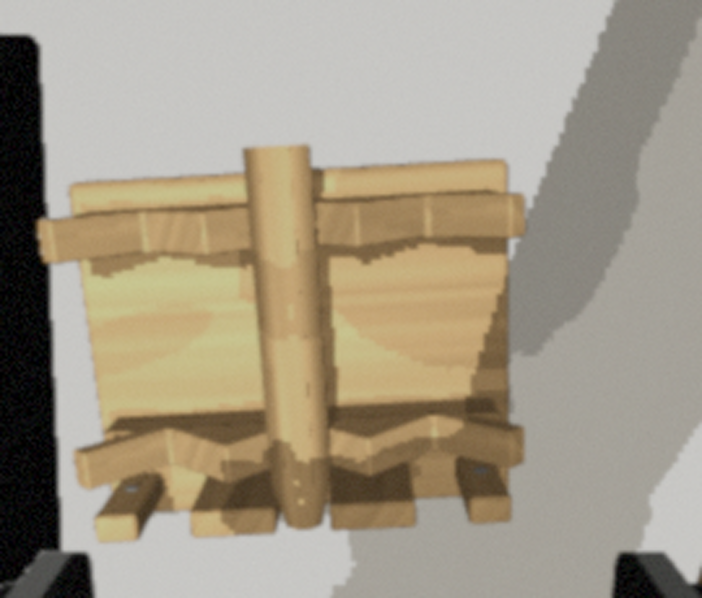

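```bash
cat > kab.py <<'E'
from h import *
def kabsch(A,B):
    a=A.mean(0);b=B.mean(0);U,S,Vt=np.linalg.svd((A-a).T@(B-b));R=(Vt.T@np.diag([1,np.linalg.det(Vt.T@U.T)])@U.T);return R,b-R@a
E
python3 - <<'E'
from kab import *
c=load('w2')
L=[((-53,28),(357,201)),((-37,28),(357,247)),((-53,-28),(205,209)),((-37,-28),(206,253)),((37,28),(370,447)),((37,-28),(228,447)),((76,11),(331,527)),((76,-11),(277,531)),((76,45),(415,524)),((76,-45),(190,533)),((64,45),(415,500)),((64,-45),(193,513)),((76,67),(470,521))]
A=np.array([l[0] for l in L],float);uv=np.array([l[1] for l in L])/2.6+np.array([180,40])-.3
P=ray(c,uv,.06)[:,:2]*1000
R,t=kabsch(A,P); print('origin',t,'yaw',np.degrees(np.arctan2(R[1,0],R[0,0])))
print(np.round((P-t)@R-A,1).tolist())
# racked peg: side silhouette edges at z~.049 
E=np.array([[246,150],[310,148],[285,527],[322,525],[256,260],[318,252]])/2.6+np.array([180,40])-.3
Q=ray(c,E,.049)[:,:2]*1000; print(np.round((Q-t)@R,1).tolist())
tp=load('top1'); 
pr=proj(tp,np.array([[*(R@[x,y]+t)/1000,.06] for x in(-37,37) for y in (-28,28)]+[[*(R@[75,0]+t)/1000,.049],[*(R@[-75,0]+t)/1000,.049]]));print(np.round(pr,1).tolist())
im=cv2.resize(tp['pixels'][165:265,340:455,::-1],None,fx=6,fy=6,interpolation=cv2.INTER_CUBIC)
for u,v in pr: cv2.circle(im,(int((u-340+.4)*6),int((v-165+.4)*6)),4,(0,0,255),1)
cv2.imwrite('pics/rt.png',im)
sd=load('side1');pr=proj(sd,np.array([[*(R@[x,y]+t)/1000,.06] for x in(-37,37) for y in (-28,28)]+[[*(R@[75,0]+t)/1000,.049],[*(R@[-75,0]+t)/1000,.049]]))
im=cv2.resize(sd['pixels'][220:340,280:405,::-1],None,fx=5,fy=5,interpolation=cv2.INTER_CUBIC)
for u,v in pr: cv2.circle(im,(int((u-280+.4)*5),int((v-220+.4)*5)),4,(0,0,255),1)
cv2.imwrite('pics/rs.png',im)
E
```

```text
origin [ 531.50204812 -213.92872364] yaw 6.1047818499425635
[[0.3, -0.1], [0.6, -0.9], [0.2, 0.9], [-0.1, -0.3], [4.1, 0.2], [1.2, 0.7], [-1.8, -0.1], [-1.2, 0.1], [-1.3, -0.3], [-2.1, -1.0], [0.3, 0.0], [1.3, 1.1], [-1.5, -0.3]]
[[-72.5, -11.8], [-72.0, 11.7], [78.1, -8.8], [78.0, 6.7], [-32.4, -11.5], [-34.1, 12.2]]
[[416.8, 233.6], [391.4, 237.0], [411.5, 199.9], [386.2, 203.2], [395.1, 185.1], [405.6, 252.8]]
```

View pics/rt.png

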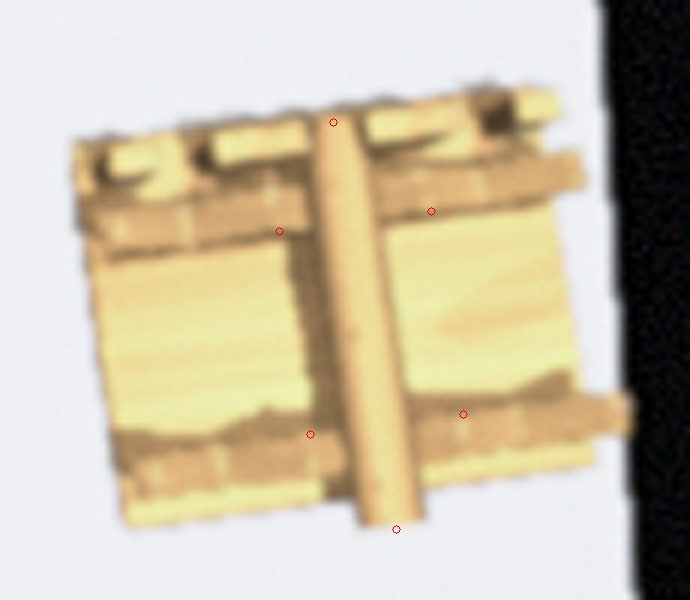

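View pics/rs.png

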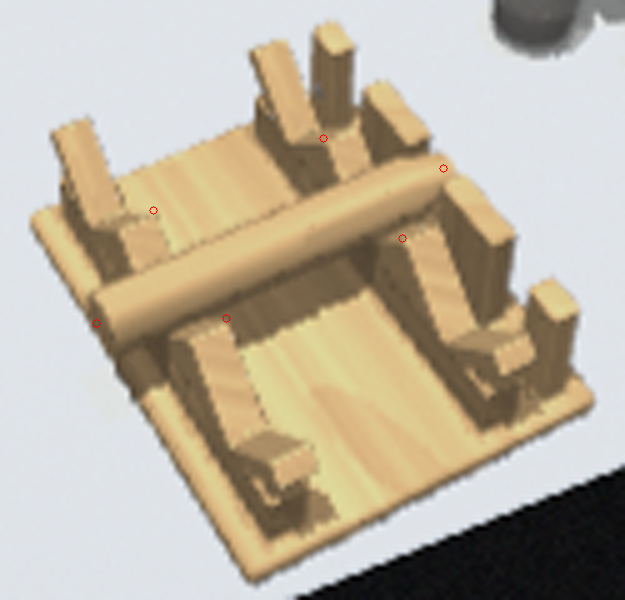

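```bash
cat >> h.py <<'E'
MOUTH=np.array([.644,.0258,.06]); BY=np.radians(-10.05); BN=np.array([np.cos(BY),np.sin(BY),0])
RO=np.array([.5315,-.2139,0]); RY=np.radians(6.1); RX=np.array([np.cos(RY),np.sin(RY),0]); RYv=np.array([-np.sin(RY),np.cos(RY),0])
def T(): return status.get_obs()['time']
def st(s=''):
    o=status.get_obs(); print(s,'t=%.2f'%o['time'],np.round(o['ee_pos'],4),'F',np.round(o['contact_force'],2),'M',np.round(o['wrist_torque'],2),'g %.3f'%o['grip_width'])
    return o
E
python3 - <<'E'
from h import *
R=down(np.radians(32.3)); p=np.array([.509,.2005,0])
set_gripper(.65)
st('g')
ctrl.movep(p+[0,0,.06],R); st('above')
cap('wrist','w3')
ctrl.move_l(p+[0,0,.003],vel=.1); st('low')
set_gripper(0.0,50); st('grip')
ctrl.move_l(p+[0,0,.06],vel=.15); st('lift')
cap('wrist','w4'); cap('side','s4')
E
```

```text
g t=6.72 [ 0.53 -0.19  0.24] F [-0.72 -0.25  0.07] M [-0.03 -0.03  0.02] g 0.650
above t=8.30 [0.5097 0.1999 0.0606] F [ 0.28 -1.19  0.17] M [-0.05  0.02 -0.03] g 0.649
low t=9.07 [0.5093 0.2005 0.0034] F [ 0.15 -0.61  0.04] M [-0.05 -0.   -0.02] g 0.651
grip t=9.46 [0.5096 0.2007 0.004 ] F [-0.33  0.52  5.69] M [-0.07  0.06  0.02] g 0.264
lift t=9.99 [0.5088 0.2004 0.0594] F [ 0.39  0.34 -1.78] M [-0.03 -0.03 -0.  ] g 0.264
```

View pics/w3.png

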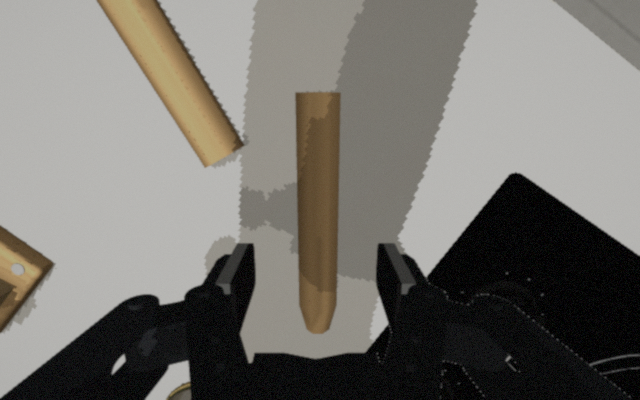

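View pics/w4.png

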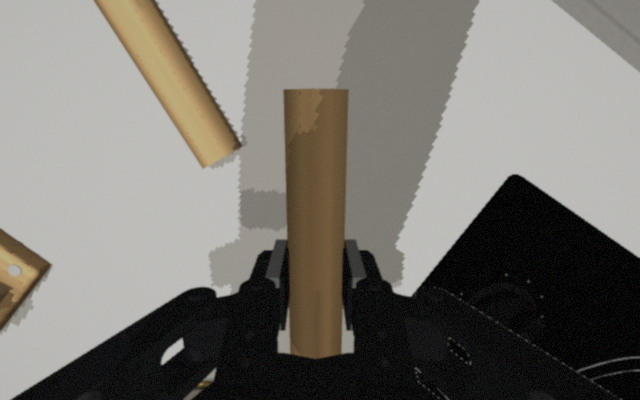

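View pics/s4.png

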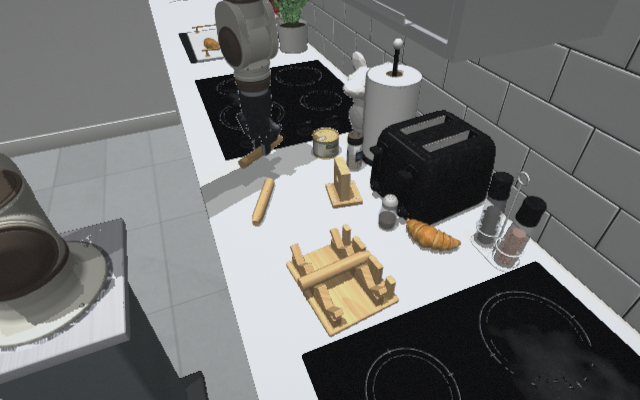

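```bash
python3 - <<'E'
from h import *
for f,pts,z,tcp in(('w3',[[318,93],[318,332]],[.024,.012],[.5097,.1999]),('w4',[[316,90]],[.059+.009+.012],[.5088,.2004])):
    c=load(f)
    for p,zz in zip(pts,z):
        P=ray(c,p,zz)[0]; print(f,((P[:2]-tcp)@[np.cos(np.radians(32.3)),np.sin(np.radians(32.3))]).round(4))
E
```

```text
w3 -0.0738
w3 0.08
w4 -0.0738
```

```bash
cat >> h.py <<'E'
def bore_test(off,dz=.009,lo=.059,Rm=None):
    """off: peg middle ahead of TCP along tool x. push till force."""
    R=down(BY) if Rm is None else Rm
    f=lambda s: MOUTH-BN*(s+off)-[0,0,dz]
    ctrl.movep(f(.095),R); o=st('pre'); F0=np.array(o['contact_force'])@BN
    ctrl.move_l(f(.0785),vel=.06); o=st('near'); 
    ctrl.sleep(.1); F0=np.array(status.get_obs()['contact_force'])@BN
    s=.0785; n=0
    while s>lo:
        s-=.0015; ctrl.move_l(f(s),vel=.03)
        o=status.get_obs(); F=np.array(o['contact_force'])@BN-F0
        print('s %.4f F %.2f act %.4f'%(s,F,(MOUTH-o['ee_pos'])@BN-off),np.round(o['contact_force'],1))
        if F<-3.5: break
    return s,f
E
python3 - <<'E'
from h import *
s,f=bore_test(.0015)
cap('side','s5'); cap('wrist','w5'); st()
E
python3 - <<'E'
import cv2
im=cv2.imread('pics/s5.png')[100:240,240:420]
cv2.imwrite('pics/s5z.png',cv2.resize(im,None,fx=4,fy=4,interpolation=cv2.INTER_CUBIC))
E
```

```text
pre t=10.78 [0.5486 0.0423 0.0502] F [ 0.71  1.13 -0.62] M [-0.03  0.01  0.05] g 0.269
near t=11.21 [0.5654 0.0402 0.0508] F [ 0.07 -0.38 -0.12] M [ 0.02 -0.02  0.  ] g 0.267
s 0.0770 F -0.12 act 0.0770 [ 0.3 -0.2 -0.4]
s 0.0755 F -0.66 act 0.0754 [-0.3 -0.6 -0.1]
s 0.0740 F -0.59 act 0.0739 [-0.1  0.4 -0.6]
s 0.0725 F -0.90 act 0.0725 [-0.6 -1.  -1.3]
s 0.0710 F -0.77 act 0.0709 [-0.4 -0.3 -0.6]
s 0.0695 F -0.14 act 0.0694 [ 0.3 -0.2 -1.3]
s 0.0680 F 0.05 act 0.0679 [ 0.5 -0.4 -0.3]
s 0.0665 F -0.63 act 0.0664 [-0.1  0.2 -0.8]
s 0.0650 F -0.40 act 0.0649 [ 0.1  0.3 -1.1]
s 0.0635 F -0.56 act 0.0634 [ 0.   0.7 -0.5]
s 0.0620 F -2.01 act 0.0619 [-1.3  1.4  2.1]
s 0.0605 F -3.60 act 0.0606 [-2.7  2.9  1.6]
 t=14.41 [0.5829 0.0368 0.0511] F [-2.63  2.08  2.77] M [0.48 0.33 0.14] g 0.262
```

View pics/s5z.png

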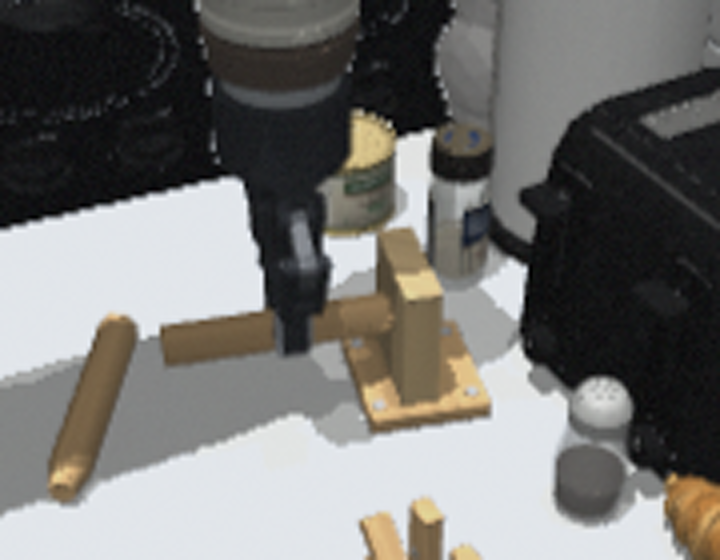

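```bash
cat >> h.py <<'E'
def place(ny,off,dz=.008,dx=0.0):
    R=down(RY); P=RO+RYv*ny+RX*(dx-off)
    ctrl.movep(P+[0,0,.115],R); st('over')
    ctrl.move_l(P+[0,0,.06],vel=.12); st('mid')
    z=.049-dz
    ctrl.move_l(P+[0,0,z+.004],vel=.04); o=st('near'); F0=o['contact_force'][2]
    for h in (.0025,.0015,.0005,-.0005):
        ctrl.move_l(P+[0,0,z+h],vel=.02); o=st('h%.4f'%h)
        if o['contact_force'][2]-F0>4: break
    return P
E
python3 - <<'E'
from h import *
o=status.get_obs(); p=np.array(o['ee_pos'])
ctrl.move_l(p-BN*.03,vel=.12); st('retr')
P=place(.056,.0015)
cap('side','s6'); cap('wrist','w6')
E
python3 - <<'E'
import cv2
im=cv2.imread('pics/s6.png')[180:350,260:430]
cv2.imwrite('pics/s6z.png',cv2.resize(im,None,fx=3.5,fy=3.5,interpolation=cv2.INTER_CUBIC))
E
```

```text
retr t=14.81 [0.5538 0.0418 0.0512] F [ 0.77 -0.65 -1.58] M [-0.05 -0.02 -0.04] g 0.268
over t=15.67 [ 0.5244 -0.1581  0.1145] F [ 0.63 -0.78 -0.93] M [0.   0.03 0.02] g 0.265
mid t=16.27 [ 0.5243 -0.1579  0.0603] F [ 0.95 -0.6  -0.77] M [-0.04 -0.01 -0.01] g 0.268
near t=16.80 [ 0.5239 -0.1584  0.0449] F [-0.55 -0.12 -1.38] M [ 0.02 -0.02  0.01] g 0.264
h0.0025 t=17.05 [ 0.5241 -0.1584  0.0435] F [-0.38 -0.66 -0.47] M [ 0.01  0.   -0.04] g 0.263
h0.0015 t=17.30 [ 0.524  -0.1584  0.0425] F [ 0.39  0.31 -0.22] M [ 0.07 -0.01  0.02] g 0.269
h0.0005 t=17.55 [ 0.524  -0.1584  0.0414] F [ 0.39 -0.15 -0.94] M [ 0.04 -0.01  0.04] g 0.265
h-0.0005 t=17.80 [ 0.5242 -0.1583  0.0409] F [-1.56  0.37  3.86] M [0.12 0.31 0.07] g 0.266
```

View pics/s6z.png

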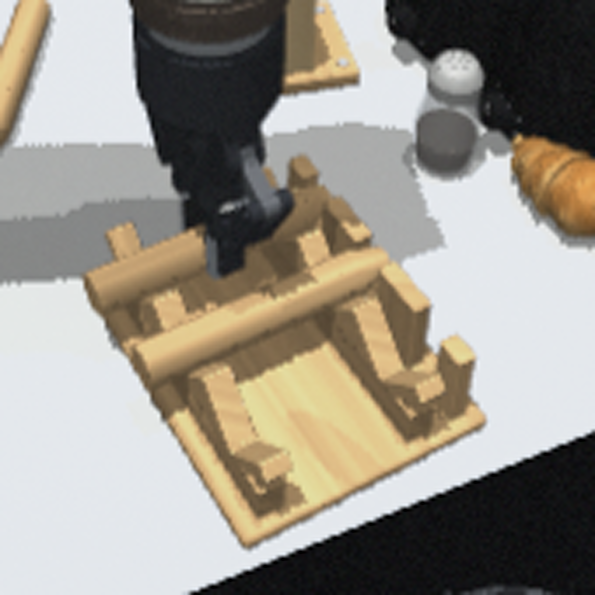

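View pics/w6.png

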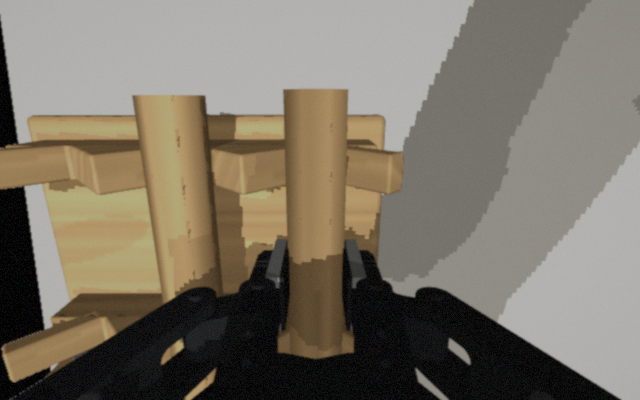

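```bash
python3 - <<'E'
from h import *
set_gripper(.42); o=st('rel')
p=np.array(o['ee_pos'])
ctrl.move_l(p+[0,0,.09],vel=.15); st('up')
cap('wrist','w7'); cap('side','s7')
E
python3 - <<'E'
import cv2
im=cv2.imread('pics/s7.png')[200:350,260:430]
cv2.imwrite('pics/s7z.png',cv2.resize(im,None,fx=4,fy=4,interpolation=cv2.INTER_CUBIC))
E
```

```text
rel t=18.18 [ 0.524  -0.1584  0.0402] F [ 0.32 -0.15 -0.39] M [0.01 0.06 0.03] g 0.416
up t=18.93 [ 0.5237 -0.1583  0.1293] F [-0.35  0.66 -0.43] M [-0.05 -0.02 -0.02] g 0.421
```

View pics/s7z.png

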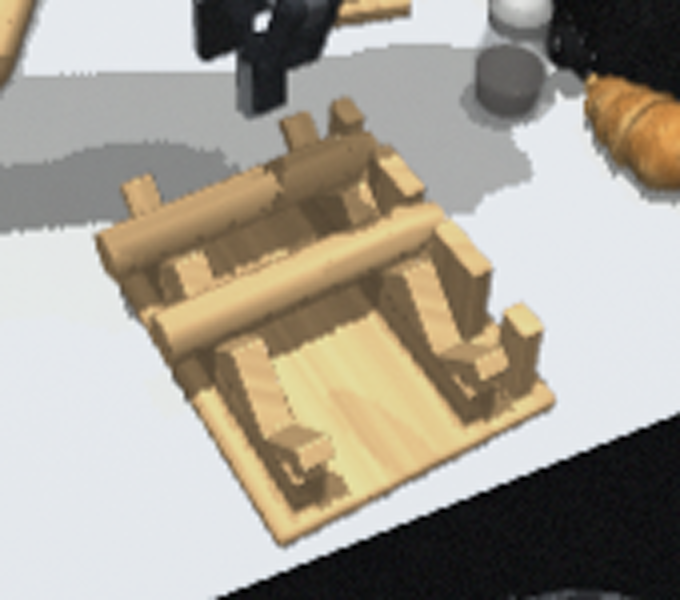

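View pics/w7.png

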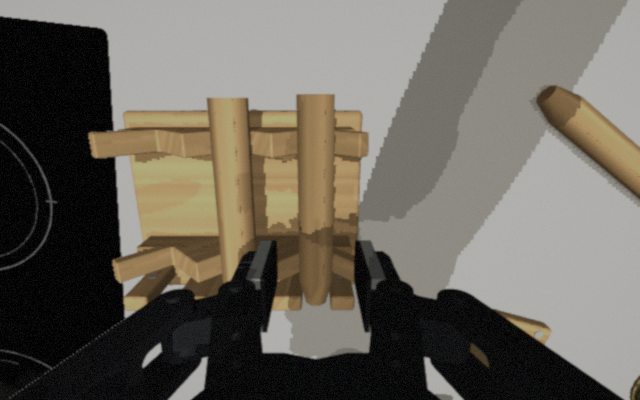

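```bash
python3 - <<'E'
from h import *
yaw=np.radians(-119.2); R=down(yaw); p=np.array([.4678,.0688,0])
ctrl.movep(p+[0,0,.06],R); set_gripper(.65); o=st('above')
c=cap('wrist','w8')
m=wood(c['pixels'],60); m[240:]=0
cs,_=cv2.findContours(m,cv2.RETR_EXTERNAL,cv2.CHAIN_APPROX_NONE)
k=max([k for k in cs if cv2.contourArea(k)>500],key=lambda k:-abs(k[:,0,0].mean()-316))
print(cv2.boundingRect(k),cv2.minAreaRect(k))
r0=k[:,0,1].min(); P=ray(c,[316,r0],.024)[0]; print('rear end rel tcp',(P-o['ee_pos'])[:2]@R[:2,0])
E
```

```text
above t=21.60 [0.4678 0.0687 0.06  ] F [-0.37  0.09 -0.05] M [-0.01 -0.04  0.03] g 0.650
(292, 91, 45, 149) ((314.0, 165.0), (148.0, 44.0), 90.0)
rear end rel tcp -0.07500173100649656
```

View pics/w8.png

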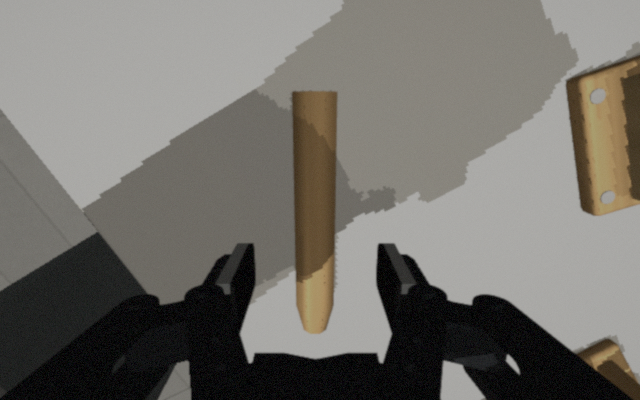

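```bash
python3 - <<'E'
from h import *
p=np.array([.4678,.0688,0])
ctrl.move_l(p+[0,0,.0045],vel=.1)
set_gripper(0.0,50); o=st('grip')
ctrl.move_l(p+[0,0,.065],vel=.15); st('lift')
s,f=bore_test(.001,dz=.008)
cap('side','s9'); st()
E
python3 - <<'E'
import cv2
im=cv2.imread('pics/s9.png')[100:240,240:420]
cv2.imwrite('pics/s9z.png',cv2.resize(im,None,fx=4,fy=4,interpolation=cv2.INTER_CUBIC))
E
```

```text
grip t=22.75 [0.4683 0.0689 0.0053] F [-2.02  0.03  5.48] M [-0.    0.18  0.02] g 0.266
lift t=23.30 [0.4676 0.0688 0.0643] F [-0.91 -0.35 -0.73] M [0.02 0.01 0.  ] g 0.262
pre t=25.02 [0.5492 0.0426 0.0517] F [ 0.61  0.53 -0.48] M [-0.01  0.   -0.  ] g 0.262
near t=25.44 [0.566  0.0396 0.0518] F [-1.07  0.61 -0.2 ] M [-0.06  0.04 -0.  ] g 0.261
s 0.0770 F -0.16 act 0.0770 [ 0.2  0.  -0.3]
s 0.0755 F -1.25 act 0.0754 [-0.9  0.1 -0.4]
s 0.0740 F -1.70 act 0.0739 [-1.4 -0.5 -1.1]
s 0.0725 F -0.48 act 0.0724 [ 0.   0.6 -0.7]
s 0.0710 F -0.74 act 0.0710 [-0.4 -0.1  0.1]
s 0.0695 F -0.04 act 0.0694 [ 0.3 -0.1 -0.9]
s 0.0680 F 0.62 act 0.0679 [ 1.   0.1 -0.5]
s 0.0665 F -0.55 act 0.0664 [ 0.   1.2 -1.4]
s 0.0650 F -0.62 act 0.0649 [-0.1  0.8  1.1]
s 0.0635 F -0.97 act 0.0634 [-0.3  1.4  1.3]
s 0.0620 F -3.11 act 0.0620 [-2.4  2.1  2.2]
s 0.0605 F -4.89 act 0.0607 [-4.1  2.4  3.8]
 t=28.59 [0.5833 0.0367 0.0522] F [-4.04  2.59  3.15] M [0.5  0.61 0.13] g 0.266
```

View pics/s9z.png

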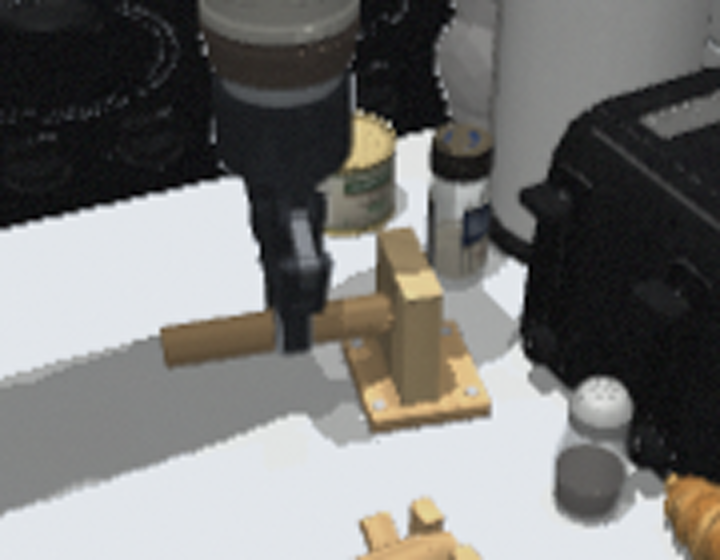

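```bash
python3 - <<'E'
from h import *
p=np.array(status.get_obs()['ee_pos'])
ctrl.move_l(p-BN*.03,vel=.12)
ctrl.move_l(p-BN*.05+[0,0,.06],vel=.15)
P=place(-.056,.001,dz=.007)
cap('side','s10'); cap('wrist','w10')
E
python3 - <<'E'
import cv2
im=cv2.imread('pics/s10.png')[200:350,260:430]
cv2.imwrite('pics/s10z.png',cv2.resize(im,None,fx=4,fy=4,interpolation=cv2.INTER_CUBIC))
E
```

```text
over t=30.77 [ 0.5366 -0.2689  0.1145] F [ 0.06  0.41 -0.07] M [0.03 0.03 0.  ] g 0.264
mid t=31.38 [ 0.5367 -0.2693  0.0605] F [-0.74 -0.58 -0.27] M [-0.04 -0.07  0.01] g 0.269
near t=31.88 [ 0.5363 -0.2697  0.0458] F [ 0.14 -0.43 -0.79] M [ 0.04 -0.01  0.02] g 0.265
h0.0025 t=32.12 [ 0.5365 -0.2697  0.0445] F [-0.51 -0.38 -1.04] M [-0.01 -0.    0.04] g 0.265
h0.0015 t=32.38 [ 0.5364 -0.2697  0.0434] F [-0.14  0.49 -0.73] M [-0.03 -0.03  0.03] g 0.264
h0.0005 t=32.62 [ 0.5365 -0.2697  0.0425] F [ 0.11  0.46 -0.92] M [ 0.04 -0.    0.  ] g 0.266
h-0.0005 t=32.88 [ 0.5365 -0.2697  0.0424] F [-3.06  1.2   7.36] M [ 0.32  0.57 -0.02] g 0.262
```

View pics/s10z.png

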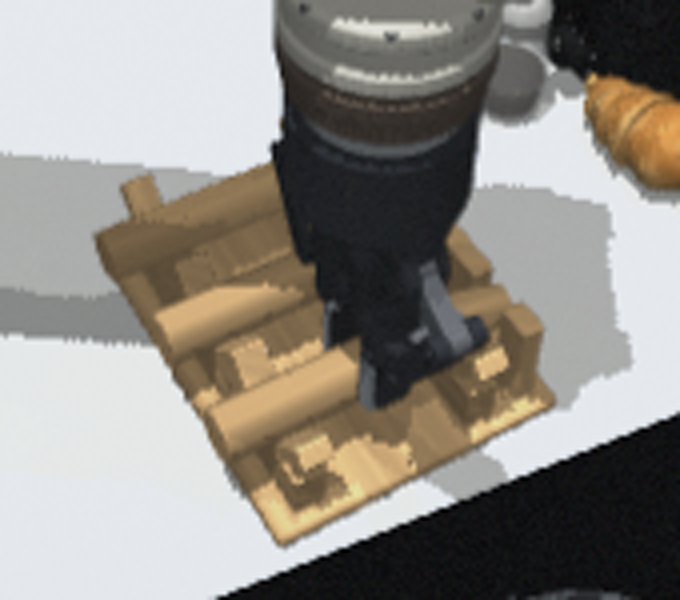

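View pics/w10.png

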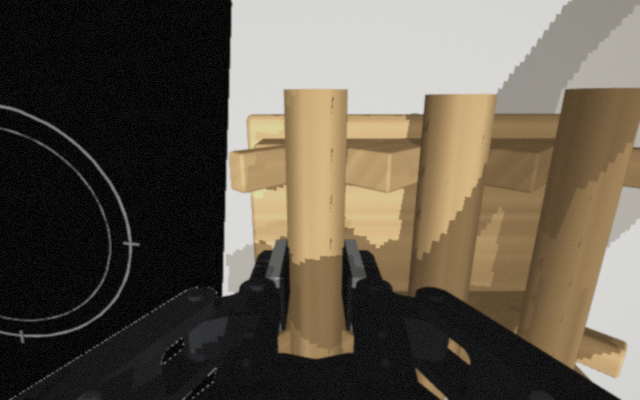

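```bash
python3 - <<'E'
from h import *
set_gripper(.42); o=st('rel')
p=np.array(o['ee_pos'])
ctrl.move_l(p+[0,0,.09],vel=.15); st('up')
ctrl.movep([.53,-.19,.24],down(np.radians(3)))
c=cap('wrist','w11'); cv2.imwrite('pics/w11z.png',cv2.resize(c['pixels'][60:270,180:450,::-1],None,fx=2.8,fy=2.8,interpolation=cv2.INTER_CUBIC))
ctrl.movep([.36,.10,.25],down(np.radians(0)))
cap('side','s11'); cap('top','t11'); st('clear')
E
python3 - <<'E'
import cv2
im=cv2.imread('pics/s11.png')[200:350,260:430]
cv2.imwrite('pics/s11z.png',cv2.resize(im,None,fx=4,fy=4,interpolation=cv2.INTER_CUBIC))
im=cv2.imread('pics/t11.png')[100:280,180:450]
cv2.imwrite('pics/t11z.png',cv2.resize(im,None,fx=2.9,fy=2.9,interpolation=cv2.INTER_CUBIC))
E
```

```text
rel t=33.26 [ 0.5364 -0.2697  0.0413] F [0.92 0.3  0.19] M [-0.03  0.03 -0.06] g 0.422
up t=34.01 [ 0.5361 -0.2696  0.1303] F [-0.31 -1.12  0.1 ] M [-0.02  0.01  0.02] g 0.422
clear t=36.03 [0.3606 0.0994 0.2497] F [-0.23 -0.75  0.21] M [-0.01 -0.   -0.  ] g 0.419
```

View pics/w11z.png

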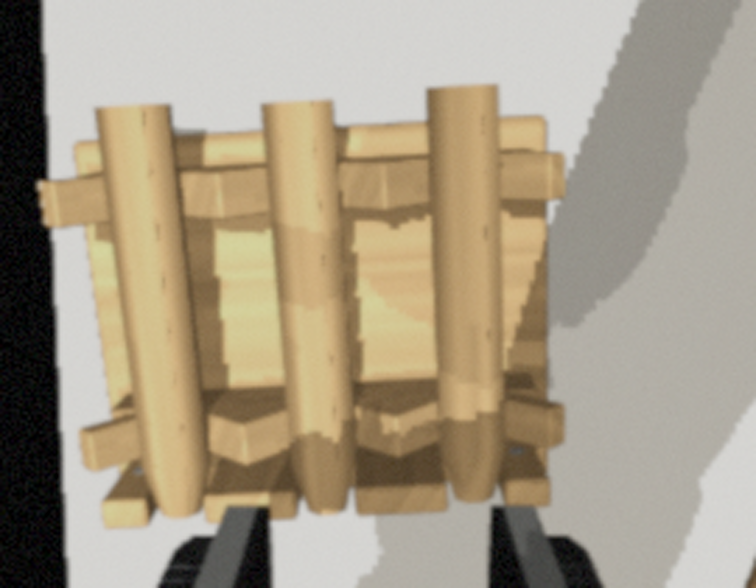

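View pics/s11z.png

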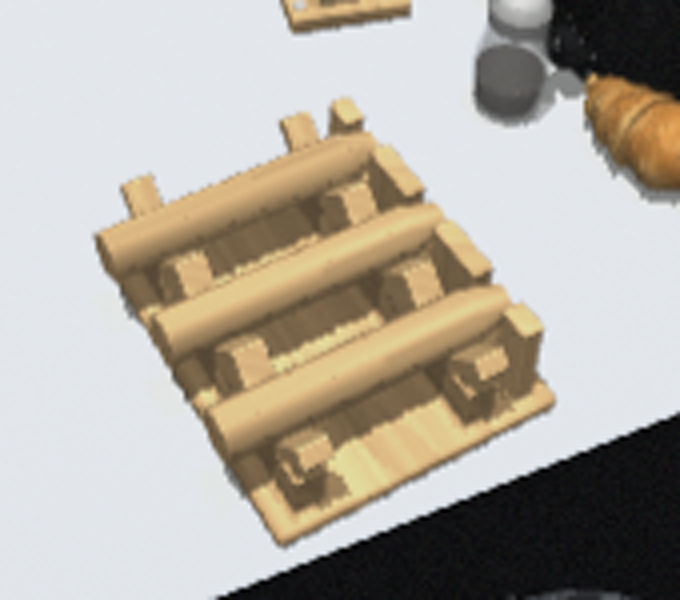

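View pics/t11z.png

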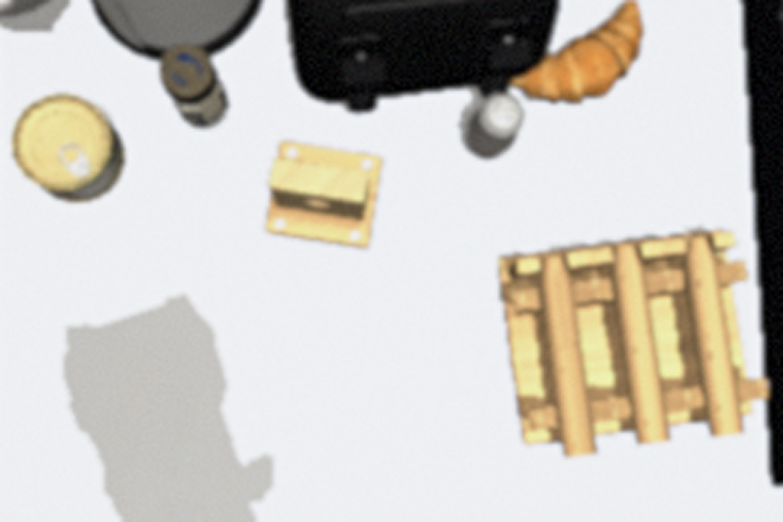

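```bash
python3 - <<'E'
from h import *
c=load('w11'); uv=np.array([[133,105],[297,101],[462,86],[180,516],[327,513],[475,500]])/2.8+[180,60]-np.array([.3,.3])
for z,q in((.061,uv[:3]),(.0565,uv[3:])):
    P=ray(c,q,z)-RO; print(np.round(np.c_[P@RX,P@RYv]*1000,1).tolist())
t=load('t11'); u2=np.array([[580,455],[653,441],[727,434]])/2.9+[180,100]-np.array([.3,.3])
P=ray(t,u2,.055)-RO; print('top',np.round(np.c_[P@RX,P@RYv]*1000,1).tolist())
E
```

```text
[[-75.0, -53.5], [-73.4, 0.4], [-75.3, 54.5]]
[[73.7, -55.7], [75.3, -0.3], [73.0, 55.5]]
top [[-75.2, 58.4], [-72.2, 2.7], [-74.4, -53.3]]
```

```bash
python3 -c "
from plant import hand_in,status
hand_in(); print(status.get_obs()['time'])"
```

```text
the job is handed in; nothing more can be done
the job is handed in; nothing more can be done
```

Both loose pegs were tested at the bore and laid in the rack, and I handed the job in at about 36 s of the 67 s allowed; no verdict was reported.

- **Bore test:** I offered each peg's seemingly tapered end first. Each entered about 13 mm, and the pushing force then rose to 3.6 N and 4.9 N, so both ends are chamfered.
- **Placing:** The left-hand loose peg went into notch 1 straight after its test, and the other into notch 3 after its own, chamfered ends towards the comb. I didn't touch the peg already in the middle notch.
- **Last pictures:** After release, all three pegs lie parallel, with their chamfered ends down in the comb slots. Measured from the pictures, their middles are within about 1 to 2 mm of centre lengthwise. They are within about 3 mm of the notch lines sideways, and some of that is camera error.
- **Level and bystanders:** I judged these by eye in the pictures. The pegs look level, and the tin, jar and shaker stand where they were. When I lowered each peg, it met the rails at about 49 mm axis height, as it should.
- **Disagreement between views:** The top and wrist cameras differed by up to 3 mm on peg positions. That is inside the tolerances.

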